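Pack the shaker kit into its caddy

TASK

Pack the shaker's kit into the wooden caddy: stand the large round lidded canister in the wide round nest, the small round lidded canister in the narrow round nest, and lower the tube clamp whose plate has two holes onto the two locating pins until it lies flat on its insert. Leave the look-alikes (the open cup, the square tin and the clamp without holes) standing where they are.

Things in the scene. Friction and masses are not known exactly. Their poses are not given: they have to be found in the camera images.
- caddy: Pale open wooden caddy on the bench, 146 (x) by 308 (y) mm outside, 36 mm high, 8 mm walls and floor; it does not move. Origin: centre of the underside. It holds three drop-in inserts side by side along its y, 96 mm from centre to centre; which is in which bay varies. Axes of caddy and inserts are parallel.
- wide_nest: Fixed plywood insert in the caddy, 126 mm (x) by 92 mm (y), 22 mm thick, with one wide round recess, 74 mm diameter, 12 mm deep, in its middle. Origin: centre of the underside, 8 mm above the bench; recess floor 10 mm and top 22 mm above the origin. Home of the large canister.
- narrow_nest: As the wide nest, but its round recess is 54 mm in diameter (same depth and heights). Home of the small canister.
- pin_nest: Fixed plywood insert in the caddy, 126 (x) by 92 (y) mm, 10 mm thick. Two upright steel pins on its x axis, 38 mm either side of the middle: round at +x, diamond at -x; 12 mm across for 9 mm, then tapering to a nose 20 mm above the top face. Origin: centre of the underside, 8 mm above the bench; top face 10 mm above it. Home of the drilled clamp, either way round.
- large_canister: Closed round steel sample canister, 58 mm diameter, 48 mm high, with a small black knob (14 mm diameter, 12 mm high) on its lid; 0.2 to 0.37 kg. Stands upright on the bench. Origin: centre of the underside, z up.
- small_canister: Closed round steel sample canister like the large one but 38 mm in diameter, also 48 mm high with the same 14 x 12 mm black knob; 0.1 to 0.19 kg. Origin: centre of the underside, z up.
- drilled_clamp: Tube clamp: aluminium plate 108 (x) by 60 (y) by 8 mm with two 16 mm through holes on its x axis, 38 mm either side of the middle; on it a dark stepped wooden block, 40 mm wide in y, 50 mm long in x up to 28 mm above the underside, then 32 mm long up to the top at 50 mm, black dot on top. 0.16 to 0.29 kg. Grip across y. Origin: centre of the plate's underside, z up.
- plain_clamp: Look-alike, stays where it is: same plate and wooden block as the drilled tube clamp, but the plate has no holes. Origin: centre of the underside, axes as for the drilled clamp.
- open_cup: Look-alike, stays where it is: open, empty round steel cup, 58 mm diameter, 48 mm high, no lid and no knob. Origin: centre of the underside.
- square_tin: Look-alike, stays where it is: square steel tin, 40 x 40 mm, 48 mm high, with the same black knob on top. Origin: centre of the underside.
Mind the look-alikes: they are no part of the job. Leave any green, purple or turquoise look-alike of the open_cup alone.

How it is judged:
By the outcome, as a careful person would: the job done as asked, in the order asked, and still so for the second after the job is handed in, with the robot touching nothing.
It also fails if it takes over 91 s, if anything falls off the work surface, if the arm or the gripper's body presses on something with over 40 N, if the wrist force passes 120 N, or if a joint passes its speed limit or range.

ROBOT

A 6-joint arm with a two-finger parallel gripper is mounted at the origin on the work surface. World frame = base frame: x ahead of the robot, y to its left, z up, the work surface at z = 0. Lengths are in m, angles in rad, forces in N, time in s.
With the tool pointing down it reaches from about 0.3 to 0.775 m from the base axis. Payload 14.6 kg.
Tool frame: the origin (TCP) lies midway between the tips of the shut fingers; the grasp point (between the pads) lies 19 mm behind it (ctrl.grip_depth is the distance from the TCP to the grasp point, in m); z points along the fingers, x is the direction in which the jaws open and shut, and the axes are right-handed (so a half turn about z gives the same grasp; the last joint's range is limited). The gripper opens to 94 mm and grips with 3 to 60 N. Pads are 16 mm wide; open, the fingers measure 119 mm over their backs; the gripper's body (75 mm by 177 mm) begins 78 mm behind the grasp point.
Start: joints at [-1.337, 0.3, 1.521, -0, 1.321, -0.067], TCP at [0.163, -0.525, 0.205] pointing down, gripper open.
Joint ranges: [-3.03, 3.03], [-0.79, 2.21], [0.23, 2.52], [-1.04, 4.18], [0, 3.07], [-2.55, 2.55]. Speed limits (rad/s): [2.22, 2.22, 2.57, 3.14, 3.14, 3.14].

INTERFACE

Orientations are given as [roll, pitch, yaw] about the fixed x, y, z axes, in that order (R = Rz(yaw) Ry(pitch) Rx(roll)).
In Python, from station import ctrl gives the robot as it stands.
- The arm moves only by the tool play_rows, never from a script. Its argument "steps" is a list that holds one entry, the list of rows, each a list of 7 numbers: the shift along the tool's x, y, z in cm, then the turn, a rotation vector about the tool's x, y, z in rad, then the opening, from 0 (shut) to 1 (fully open). In form: [[[x, y, z, ax, ay, az, hand], ...]]. A call has 1 to 20 rows; each row is the pose to reach, as a shift and turn from the pose measured when the call began, along the tool's axes at that moment; what a row does not reach only later rows make up. A row lasts 1/12 s, in which the tool goes at most 41.7 mm and 7.16 degrees, less where a joint would pass 70% of its speed; a pose out of reach is approached as far as the arm can. A call with a gripper value outside its range is refused whole. The fingers move at their own pace and stop on an object; "force" is the grip in N (left out, the last holds). Time passes only in rows, so rows that repeat a pose let the fingers close. It gives the time, the measured TCP pose, the force and the opening at its end, in the units of the state.
- ctrl.get_obs(): the state, without advancing time (a new reading comes with each control period).
- ctrl.camera(name): name is "scene" or "top"; returns a dict with "frame" (420x560x3 uint8, blue, green, red), "fovy" (degrees; the focal length in pixels is half the picture's height over the tangent of half this angle, whatever the lens; pixels are square), "cx", "cy" (the principal point, pixels), "world_to_cam" (4x4, takes a point from world to camera coordinates). Camera axes: x right, y up, looking along -z (the intrinsics and any distortion apply to the point x, -y, -z); pixel columns grow to the right and rows downward; lengths in m; the calibration is good to about 2 mm. A picture is of the moment at which its call begins. There is no depth.
- ctrl.hand_in(): hands the job in, once; it reports no verdict.
The state is a dict: "time_s": time; "qpos": joint angles; "joint_vel": joint speeds; "tau": joint torques, N m; "ee_pos": TCP position; "eef_rot": TCP orientation; "force": force on the tool from outside, world axes, zero at the start; "moment": the same for the moment, N m; "grip_width": finger opening in m.
Only numpy, scipy, OpenCV 4.12 (cv2) and the standard library are available. Lean on these libraries where they do the work, as an engineer would, in place of code of your own. Each camera call takes 0.05 s, during which the arm holds its last target. There are 200 camera calls.

## Working session

There is one attempt and no reset: what is moved stays moved. The work goes in short steps, Python scripts to look and compute and a tool call to move; the robot and the scene stay as the last step left them, time stands still between calls to the robot, and variables do not carry over. Pictures are saved under pics/ and viewed, about 12 in all and at most 16, crops included, and the job is handed in when it is done.

Besides the shell and the picture viewer there is one more tool, called by a JSON object that holds its "method" and its "body", one argument or row to a line. play_rows: Moves the arm, as the interface text tells. Its arguments: {"type":"object","properties":{"steps":{"type":"array"},"force":{"type":"number"}},"required":["steps"]}

```bash
ls; mkdir -p pics
cat > h.py <<'E'
import numpy as np, cv2
from station import ctrl
def cam(n):
    c=ctrl.camera(n); c['f']=c['frame'].shape[0]/2/np.tan(np.radians(c['fovy'])/2); return c
def ray(c,u,v):
    T=np.array(c['world_to_cam']); R=T[:3,:3]; o=-R.T@T[:3,3]
    d=R.T@np.array([(u-c['cx'])/c['f'],-(v-c['cy'])/c['f'],-1.]); return o,d
def onz(c,u,v,z):
    o,d=ray(c,u,v); return o+d*(z-o[2])/d[2]
def proj(c,p):
    T=np.array(c['world_to_cam']); q=T[:3,:3]@np.array(p)+T[:3,3]
    return np.array([c['cx']+c['f']*q[0]/-q[2], c['cy']-c['f']*q[1]/-q[2]])
def tri(c1,p1,c2,p2):
    o1,d1=ray(c1,*p1);o2,d2=ray(c2,*p2)
    s=np.linalg.lstsq(np.c_[d1,-d2],o2-o1,rcond=None)[0]
    a=o1+d1*s[0];b=o2+d2*s[1]; return (a+b)/2,np.linalg.norm(a-b)
E
python3 - <<'E'
from h import *
import pickle
C={}
for n in('scene','top'):
    c=cam(n);C[n]=c;cv2.imwrite(f'pics/{n}0.png',c['frame'])
    print(n,{k:v for k,v in c.items() if k!='frame'})
pickle.dump(C,open('C0.pkl','wb'))
print(ctrl.get_obs(), ctrl.grip_depth, [a for a in dir(ctrl) if a[0]!='_'])
E
```

```text
pics
scene {'fovy': 56.241513324120724, 'cx': 276.9066726198513, 'cy': 211.31132526156824, 'world_to_cam': array([[ 0.11995198,  0.99252144,  0.02264323, -0.01095621],
       [-0.56875882,  0.05000804,  0.8209827 ,  0.23153309],
       [ 0.81371059, -0.11135703,  0.57050389, -1.44499136],
       [ 0.        ,  0.        ,  0.        ,  1.        ]]), 'f': np.float64(392.95236539239255)}
top {'fovy': 51.72594853658782, 'cx': 278.584843073779, 'cy': 199.14541587078403, 'world_to_cam': array([[-0.0181018 , -0.99970489,  0.01620038, -0.04285031],
       [ 0.9932944 , -0.01613053,  0.11448159, -0.48958686],
       [-0.11418648,  0.01816407,  0.99329327, -0.98616204],
       [ 0.        ,  0.        ,  0.        ,  1.        ]]), 'f': np.float64(433.1901437842786)}
{'time_s': 0.1, 'qpos': array([-1.33660386e+00,  3.00418537e-01,  1.52151078e+00,  3.78267056e-06,
        1.32067497e+00, -6.66098580e-02]), 'joint_vel': array([ 1.97709690e-03, -6.88106967e-04, -1.89140775e-03,  7.13898556e-04,
        3.99508739e-05, -2.71235911e-04]), 'tau': array([ 1.89412881e-04, -5.32649124e+01, -3.53285909e+01,  7.09300605e-02,
        2.34717998e-02, -6.74524108e-05]), 'ee_pos': array([ 0.16289805, -0.52508642,  0.20494489]), 'eef_rot': array([-3.14152166e+00,  1.00914610e-03, -1.26999491e+00]), 'force': array([ 0.10448033,  0.79841245, -1.05060267]), 'moment': array([-0.04785882, -0.0245936 ,  0.03990117]), 'grip_width': 0.0941516734499141} 0.0188 ['MotionError', 'camera', 'get_obs', 'grip_depth', 'hand_in']
```

View pics/scene0.png

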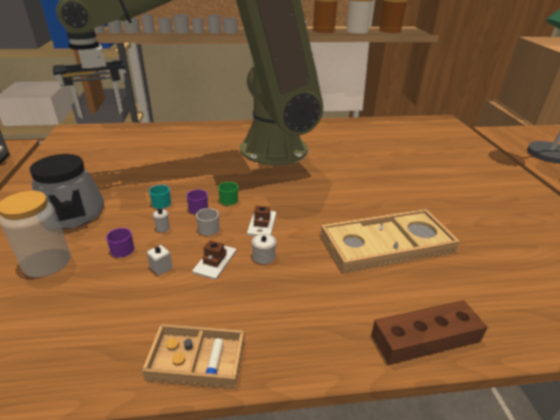

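View pics/top0.png

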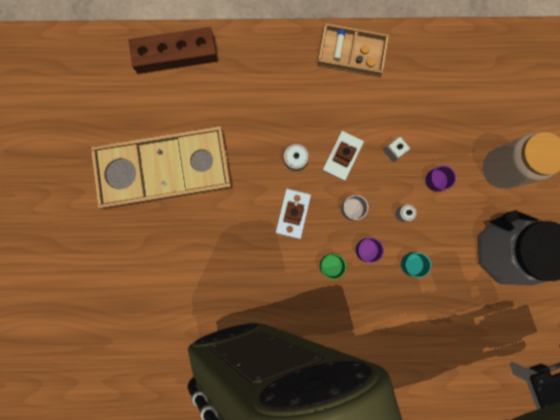

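The scene shows the caddy at right (390,238). The top view shows these candidates:
- **Large canister:** white lid with knob at top(296,156). The cup at (355,208) is open.
- **Small canister:** round at (408,213). The one at (399,148) is square.
- **Clamps:** the one at (293,213) seems to have two holes. The one at (343,155) seems plain.

In the caddy, the wide nest is at (120,173), the pins at (162,167) and the narrow nest at (202,160). I'll confirm with an enlarged crop.

Run:
```python
from h import *
import pickle
C=pickle.load(open('C0.pkl','rb'))
t=C['top']['frame'];s=C['scene']['frame']
a=cv2.resize(t[120:250,85:285],(800,520),interpolation=3)[:, :]
b=cv2.resize(t[125:245,265:435],None,fx=3.5,fy=3.5,interpolation=3)
d=cv2.resize(s[170:275,130:300],None,fx=3.5,fy=3.5,interpolation=3)
a=cv2.resize(t[122:212,88:236],None,fx=2.5,fy=2.5,interpolation=3)
o=np.zeros((600,800,3),np.uint8)
b=cv2.resize(t[125:245,270:430],(426,320),interpolation=3);o[:320,:426]=b
o[:a.shape[0],428:428+a.shape[1]]=a[:,:372]
d=cv2.resize(s[180:275,130:300],(480,268),interpolation=3);o[325:325+268,:480]=d
e=cv2.resize(s[205:270,315:465],(318,138),interpolation=3);o[330:468,482:]=e
cv2.imwrite('pics/crop1.png',o)
```

```text
(no output)
```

View pics/crop1.png

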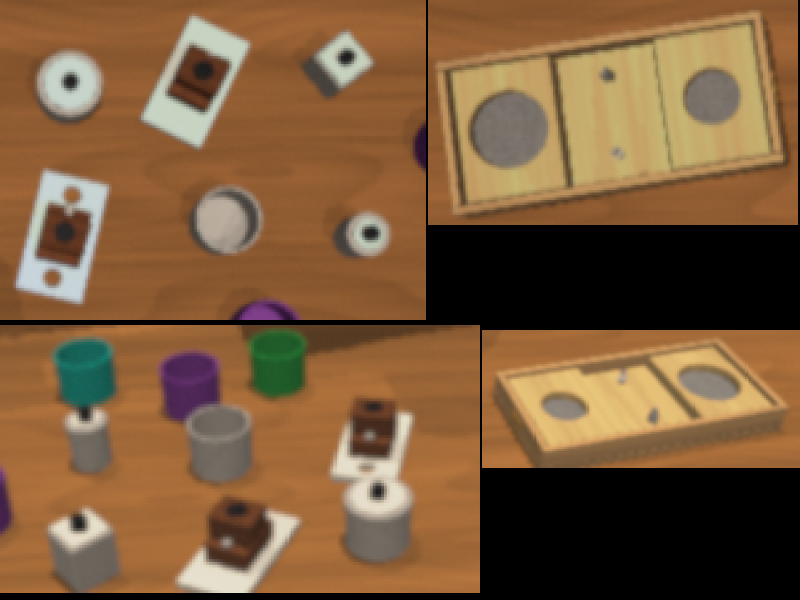

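The crop confirms it: the knobbed round lids are at (296,156) and (408,213), the two-hole plate is at (293,213), and the tin is square. Next I measure positions.

```bash
cat > m.py <<'E'
from h import *
def blob(m,u,v,r,gray=None):
    """weighted centroid of the mask in window, component nearest to (u,v)"""
    k=np.zeros_like(m); u0,v0=int(u),int(v); k[v0-r:v0+r+1,u0-r:u0+r+1]=m[v0-r:v0+r+1,u0-r:u0+r+1]
    n,l,s,c=cv2.connectedComponentsWithStats(k)
    i=1+np.argmin([np.hypot(*(c[j]-[u,v]))-0.03*s[j,4] for j in range(1,n)])
    return c[i],s[i],l==i
E
python3 - <<'E'
from m import *
import pickle
C=pickle.load(open('C0.pkl','rb'));t,s=C['top'],C['scene']
def masks(c):
    h=cv2.cvtColor(c['frame'],cv2.COLOR_BGR2HSV);S,V=h[...,1],h[...,2]
    return ((V<75)).astype(np.uint8),((S<60)&(V>150)).astype(np.uint8),((S<90)&(V<165)).astype(np.uint8),h
td,tw,tg,th=masks(t);sd,sw,sg,sh=masks(s)
for n,pt,ps in(('large',(296,156),(263,239)),('small',(408,213),(161,212)),('tin',(399,148),(158,251)),('clampdot',(294.5,211.5),(263,208))):
    a,sa,_=blob(td,*pt,6);b,sb,_=blob(sd,*ps,7)
    print(n,a,sa,b,sb,*tri(t,a,s,b))
for n,pt,zz in(('large',(296,156),.048),('small',(408,213),.048)):
    a,sa,m=blob(tw,*pt,16); ct,_=cv2.findContours(m.astype(np.uint8),0,2); (x,y),r=cv2.minEnclosingCircle(max(ct,key=len))
    print(n,'lid',a,sa,(x,y),r,onz(t,x,y,zz),'diam',2*r/t['f']*.93)
# clamp plate
a,sa,m=blob(tw,293,213,30);ct,_=cv2.findContours(m.astype(np.uint8),0,2);r=cv2.minAreaRect(max(ct,key=len));print('plate',r)
P=[onz(t,*p,.008) for p in cv2.boxPoints(r)];P=np.array(P);print(P.mean(0),np.linalg.norm(P[1]-P[0]),np.linalg.norm(P[2]-P[1]))
for e in(P[1]-P[0],P[2]-P[1]):print(np.degrees(np.arctan2(e[1],e[0])))
# holes: coloured pixels in plate
hm=((th[...,1]>110)&(th[...,2]>75)).astype(np.uint8)
H=[]
for p in((297,197),(290,230)):
    a,sa,_=blob(hm,*p,5);H.append(onz(t,*a,.008));print('hole',a,sa,H[-1])
d=H[0]-H[1];print(np.linalg.norm(d),np.degrees(np.arctan2(d[1],d[0])),(H[0]+H[1])/2)
for p,q,n in(((120,173),(422,231),'wide'),((202,160),(354,241),'narrow')):
    a,sa,m=blob(tg,*p,22);b,sb,m2=blob(sg,*q,20)
    print(n,a,sa,onz(t,*a,.03),b,sb,onz(s,*b,.03),*tri(t,a,s,b))
for n,f in(('t',t['frame'][142:192,150:175]),):print(cv2.cvtColor(f,6)[5:15,4:16],'\n',cv2.cvtColor(f,6)[34:46,8:20])
f=cv2.cvtColor(s['frame'],6);print(f[222:234,374:390],'\n',f[238:250,389:403])
E
```

```text
large [296.         155.26666667] [294 153   5   5  15] [263.2 238.5] [262 237   3   4  10] [ 0.58753016 -0.09334846  0.0525891 ] 0.0007556239412178106
small [409. 212.] [407 211   5   3  15] [159.61538462 210.23076923] [158 209   4   4  13] [ 0.4513201  -0.34788559  0.05524171] 0.0002522713122361197
tin [399.6875 146.125 ] [398 144   5   5  16] [157.4 249.6] [156 248   4   4  15] [ 0.60562489 -0.33475095  0.05299865] 0.0005968918164564584
clampdot [293.75   211.5625] [290 208   8   8  48] [261.91666667 208.75      ] [260 208   5   3  12] [ 0.45732284 -0.08512336  0.04821182] 4.258057385273569e-05
large lid [295.72098765 155.93580247] [284 145  24  23 405] (295.7701416015625, 155.89337158203125) 11.957279205322266 [ 0.58709844 -0.09268495  0.048     ] diam 0.05134128659440329
small lid [407.53793103 212.62068966] [401 205  15  16 145] (407.8018798828125, 212.46226501464844) 7.632467746734619 [ 0.45088248 -0.34751942  0.048     ] diam 0.03277172902621708
plate ((293.058837890625, 213.2647247314453), (25.951311111450195, 46.081764221191406), 14.03624439239502)
[ 0.4570496  -0.08557063 
[... 2762 characters left out ...]
1 189 186 186 188 192 194 195 195 195 196 195 195]
 [196 194 191 188 186 186 189 191 194 195 196 196 196 195]
 [196 195 192 190 187 185 183 185 190 194 196 196 196 195]
 [196 196 195 192 189 181 169 167 177 188 194 196 196 195]
 [195 196 196 194 187 171 149 141 156 179 192 196 195 195]
 [196 196 196 193 181 154 131 124 141 171 190 196 196 196]
 [195 196 196 190 167 135 118 118 133 164 187 195 196 196]
 [193 195 194 183 153 122 112 115 130 159 183 192 196 196]
 [191 193 191 175 143 115 108 114 131 160 182 190 194 196]
 [190 192 190 174 145 120 112 117 136 165 182 187 191 193]
 [189 191 191 185 166 145 132 130 148 171 184 186 185 187]
 [189 189 191 191 186 175 161 154 164 179 184 183 179 178]]
```

Run:
```python
from m import *
import pickle
C=pickle.load(open('C0.pkl','rb'));t,s=C['top'],C['scene']
def dark(c,u,v,r=4):
    g=cv2.cvtColor(c['frame'],6).astype(float);u,v=int(u),int(v);w=g[v-r:v+r+1,u-r:u+r+1]
    w=np.clip(160-w,0,None);Y,X=np.mgrid[v-r:v+r+1,u-r:u+r+1];return np.array([(w*X).sum(),(w*Y).sum()])/w.sum()
T=[]
for a,b in(((160,151),(395,245)),((163,182),(380,228))):
    p,q=dark(t,*a),dark(s,*b,4);x=tri(t,p,s,q);T.append(x[0]);print(p,q,x)
d=T[0]-T[1];print((T[0]+T[1])/2,np.linalg.norm(d),np.degrees(np.arctan2(d[1],d[0])))
for x in((.6077,.2303),(.5325,.2190)):
    for z in(.018,.038):print(proj(t,(*x,z)),proj(s,(*x,z)))
```

```text
[159.55136986 151.69315068] [395.35608646 245.44368601] (array([0.60746877, 0.22942185, 0.02291503]), np.float64(0.0003764705856205701))
[163.19444444 182.53703704] [380.93846154 225.50769231] (array([0.53227658, 0.2182016 , 0.02857441]), np.float64(0.00020289143867817933))
[0.56987268 0.22381173 0.02574472] 0.07623508195038124 8.487107776126464
[159.63306877 152.03940689] [395.26475876 247.03435442]
[157.44022293 150.13767022] [396.86610386 240.70145147]
[164.00946527 183.14212075] [380.59802923 228.77972339]
[161.88482323 181.83918718] [381.93979048 222.61565076]
```

```bash
cat > go.py <<'E'
import sys
from h import *
from scipy.spatial.transform import Rotation as R
def go(x,y,z,yaw):
    o=ctrl.get_obs(); M=R.from_euler('xyz',o['eef_rot'])
    d=M.inv().apply(np.array([x,y,z])-o['ee_pos'])*100
    yaw0=o['eef_rot'][2]; best=min((R.from_euler('xyz',[np.pi,0,yaw+k]) for k in(0,)),key=lambda r:(M.inv()*r).magnitude())
    print(np.round(d,2),np.round((M.inv()*best).as_rotvec(),3),'n>=',np.linalg.norm(d)/4.17,'F',o['force'].round(1),'w',o['grip_width'],'t',o['time_s'],'pos',o['ee_pos'].round(4),o['eef_rot'].round(4))
if __name__=='__main__': go(*map(float,sys.argv[1:]))
E
python3 go.py .587 -.093 .205 -1.27; python3 go.py .587 -.093 .022 -1.27
```

```text
[-2.870e+01 -5.331e+01  3.000e-02] [-0.     0.001  0.   ] n>= 14.519015120550728 F [ 0.1  0.8 -1.1] w 0.0941516734499141 t 0.1 pos [ 0.1629 -0.5251  0.2049] [-3.1415e+00  1.0000e-03 -1.2700e+00]
[-28.68 -53.31  18.33] [-0.     0.001  0.   ] n>= 15.167367560141283 F [ 0.1  0.8 -1.1] w 0.0941516734499141 t 0.1 pos [ 0.1629 -0.5251  0.2049] [-3.1415e+00  1.0000e-03 -1.2700e+00]
```

{"method": "play_rows", "body": {
  "steps": [
    [[-5,-9,0,0,0,0,1],[-10,-18,0,0,0,0,1],[-15,-27,0,0,0,0,1],[-20,-37,0,0,0,0,1],[-25,-46,0,0,0,0,1],[-28.7,-53.3,0,0,0,0,1],[-28.7,-53.3,0,0,0,0,1],[-28.7,-53.3,0,0,0,0,1],[-28.7,-53.3,0,0,0,0,1],[-28.7,-53.3,0,0,0,0,1],[-28.7,-53.3,0,0,0,0,1],[-28.7,-53.3,0,0,0,0,1],[-28.7,-53.3,0,0,0,0,1],[-28.7,-53.3,0,0,0,0,1],[-28.7,-53.3,0,0,0,0,1],[-28.7,-53.3,0,0,0,0,1],[-28.7,-53.3,4,0,0,0,1],[-28.7,-53.3,7,0,0,0,1],[-28.7,-53.3,10,0,0,0,1],[-28.7,-53.3,10,0,0,0,1]]
  ],
  "force": 20
}}

```text
time_s: 1.77
ee_pos: [0.5838, -0.0927, 0.0994]
eef_rot: [3.133, 0.006, -1.27]
force: [-0.7, -0.6, -0.2]
grip_width: 0.0943
```

```bash
python3 go.py .587 -.093 .022 -1.27; python3 -c "
from h import *
c=cam('scene');cv2.imwrite('pics/s1.png',cv2.resize(c['frame'][120:320,100:366],(800,600)))"
```

```text
[ 0.17 -0.36  7.73] [ 0.008  0.006 -0.   ] n>= 1.8572025178019675 F [-0.7 -0.6 -0.2] w 0.09427019100613733 t 1.7667 pos [ 0.5838 -0.0927  0.0994] [ 3.1334  0.0056 -1.2703]
```

View pics/s1.png

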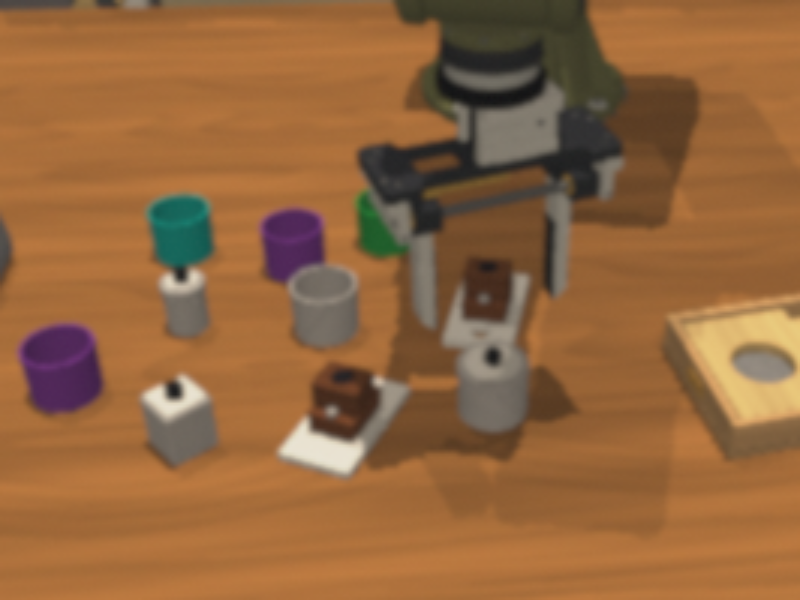

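The open jaws (430/555, 300) straddle the large canister's knob at (492,355), so I can descend.

{"method": "play_rows", "body": {
  "steps": [
    [[0.2,-0.36,0,0.008,0.006,0,1],[0.2,-0.36,2.5,0.008,0.006,0,1],[0.2,-0.36,5,0.008,0.006,0,1],[0.2,-0.36,7,0.008,0.006,0,1],[0.2,-0.36,7.7,0.008,0.006,0,1],[0.2,-0.36,7.7,0.008,0.006,0,1],[0.2,-0.36,7.7,0.008,0.006,0,1],[0.2,-0.36,7.7,0.008,0.006,0,0.3],[0.2,-0.36,7.7,0.008,0.006,0,0.3],[0.2,-0.36,7.7,0.008,0.006,0,0.3],[0.2,-0.36,7.7,0.008,0.006,0,0.3],[0.2,-0.36,7.7,0.008,0.006,0,0.3],[0.2,-0.36,7.7,0.008,0.006,0,0.3],[0.2,-0.36,7.7,0.008,0.006,0,0.3]]
  ]
}}

```text
time_s: 2.98
ee_pos: [0.5889, -0.0936, 0.0262]
eef_rot: [-3.138, -0.002, -1.27]
force: [-0.4, 1.1, 2.7]
grip_width: 0.0563
```

```bash
python3 go.py .5558 .3196 .15 -1.27
```

```text
[-40.42  -9.11 -12.44] [-0.003 -0.002 -0.   ] n>= 10.374470877910273 F [-0.4  1.1  2.7] w 0.05631361160479331 t 2.9833 pos [ 0.5889 -0.0936  0.0262] [-3.1382e+00 -2.1000e-03 -1.2704e+00]
```

{"method": "play_rows", "body": {
  "steps": [
    [[0,0,-3,0,0,0,0.3],[0,0,-6,0,0,0,0.3],[0,0,-9,0,0,0,0.3],[-3,-1,-12,0,0,0,0.3],[-6,-1.5,-12,0,0,0,0.3],[-9,-2,-12,0,0,0,0.3],[-12,-3,-12,0,0,0,0.3],[-15,-4,-12,0,0,0,0.3],[-18,-5,-12,0,0,0,0.3],[-21,-5.5,-12,0,0,0,0.3],[-24,-6,-12,0,0,0,0.3],[-27,-6.5,-12,0,0,0,0.3],[-30,-7,-12,0,0,0,0.3],[-33,-8,-12,0,0,0,0.3],[-36,-8.5,-12,0,0,0,0.3],[-39,-9,-12,0,0,0,0.3],[-40.4,-9.1,-12,0,0,0,0.3],[-40.4,-9.1,-12,0,0,0,0.3],[-40.4,-9.1,-12,0,0,0,0.3],[-40.4,-9.1,-12,0,0,0,0.3]]
  ]
}}

```text
time_s: 4.65
ee_pos: [0.556, 0.3182, 0.1453]
eef_rot: [-3.139, -0.003, -1.271]
force: [0.0, -0.4, -3.4]
grip_width: 0.0565
```

```bash
python3 go.py .5558 .3196 .0462 -1.27; python3 -c "
from h import *
c=cam('scene');s=cam('top')
o=np.zeros((600,800,3),np.uint8);o[:300,:400]=cv2.resize(c['frame'][120:270,300:500],(400,300));o[:600,400:]=cv2.resize(s['frame'][90:270,60:180],(400,600))
cv2.imwrite('pics/s2.png',o)"
```

```text
[-0.16  0.    9.91] [-0.003 -0.003 -0.001] n>= 2.3772345279614684 F [ 0.  -0.4 -3.4] w 0.056491828100854714 t 4.65 pos [0.556  0.3182 0.1453] [-3.1388e+00 -2.5000e-03 -1.2711e+00]
```

View pics/s2.png

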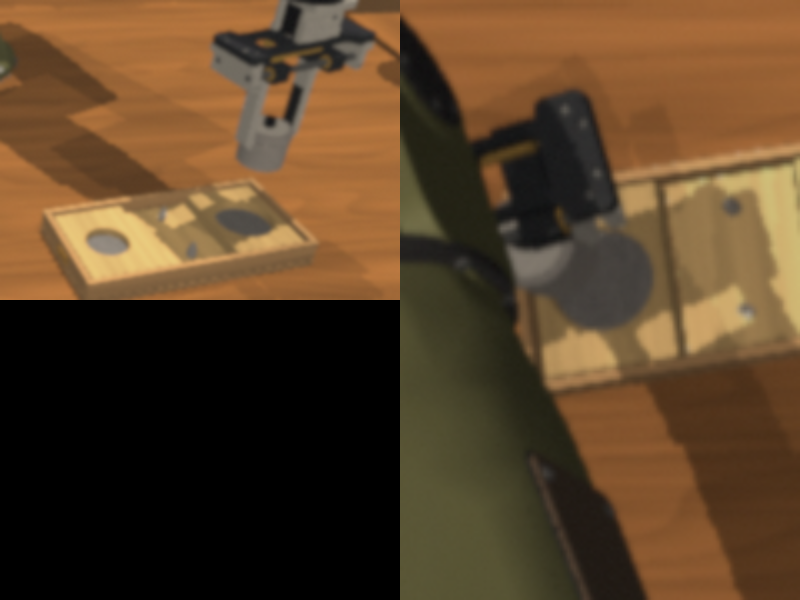

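The canister is held upright above the wide nest. Next I lower it in.

{"method": "play_rows", "body": {
  "steps": [
    [[-0.16,0,2,0,0,0,0.3],[-0.16,0,4,0,0,0,0.3],[-0.16,0,6,0,0,0,0.3],[-0.16,0,8,0,0,0,0.3],[-0.16,0,9,0,0,0,0.3],[-0.16,0,9.6,0,0,0,0.3],[-0.16,0,10,0,0,0,0.3],[-0.16,0,10.2,0,0,0,0.3],[-0.16,0,10.2,0,0,0,0.3],[-0.16,0,10.2,0,0,0,0.3]]
  ]
}}

```text
time_s: 5.58
ee_pos: [0.5565, 0.3196, 0.0445]
eef_rot: [-3.137, -0.002, -1.272]
force: [1.3, -0.6, -2.4]
grip_width: 0.0561
```

```bash
python3 go.py .5558 .3196 .0442 -1.27
```

```text
[-0.02  0.07  0.03] [-0.005 -0.002 -0.002] n>= 0.018847062781246964 F [ 1.3 -0.6 -2.4] w 0.056098552731653394 t 5.5833 pos [0.5565 0.3196 0.0445] [-3.1370e+00 -2.1000e-03 -1.2718e+00]
```

{"method": "play_rows", "body": {
  "steps": [
    [[0,0,0.1,0,0,0,0.3],[0,0,0.1,0,0,0,0.3],[0,0,0.1,0,0,0,0.9],[0,0,0,0,0,0,0.9],[0,0,0,0,0,0,0.9],[0,0,0,0,0,0,0.9],[0,0,0,0,0,0,0.9],[0,0,-2,0,0,0,0.9],[0,0,-4,0,0,0,0.9],[0,0,-7,0,0,0,0.9],[0,0,-10,0,0,0,0.9],[0,0,-12,0,0,0,0.9],[0,0,-12,0,0,0,0.9]]
  ]
}}

```text
time_s: 6.67
ee_pos: [0.5574, 0.3205, 0.1697]
eef_rot: [-3.13, -0.001, -1.272]
force: [0.4, -0.2, -0.3]
grip_width: 0.085
```

```bash
python3 go.py .4513 -.3478 .16 -1.27;python3 go.py .4513 -.3478 .024 -1.27
```

```text
[60.74 29.83  0.67] [-0.012 -0.001 -0.002] n>= 16.22897192784759 F [ 0.4 -0.2 -0.3] w 0.08504771269325473 t 6.6667 pos [0.5574 0.3205 0.1697] [-3.1298e+00 -8.0000e-04 -1.2718e+00]
[60.73 29.99 14.27] [-0.012 -0.001 -0.002] n>= 16.5991726925456 F [ 0.4 -0.2 -0.3] w 0.08504771269325473 t 6.6667 pos [0.5574 0.3205 0.1697] [-3.1298e+00 -8.0000e-04 -1.2718e+00]
```

{"method": "play_rows", "body": {
  "steps": [
    [[3,1.5,0,0,0,0,0.75],[7,3.5,0,0,0,0,0.75],[11,5.5,0,0,0,0,0.75],[15,7.5,0,0,0,0,0.75],[19,9.5,0,0,0,0,0.75],[23,11.5,0,0,0,0,0.75],[27,13.5,0,0,0,0,0.75],[31,15.5,0,0,0,0,0.75],[35,17.5,0,0,0,0,0.75],[39,19.5,0,0,0,0,0.75],[43,21.5,0,0,0,0,0.75],[47,23.5,0,0,0,0,0.75],[51,25,0,0,0,0,0.75],[55,27,0,0,0,0,0.75],[58,28.5,0,0,0,0,0.75],[60,29.5,0,0,0,0,0.75],[60.7,29.9,0.7,-0.012,0,0,0.75],[60.7,29.9,2,-0.012,0,0,0.75],[60.7,29.9,5,-0.012,0,0,0.75],[60.7,29.9,5,-0.012,0,0,0.75]]
  ]
}}

```text
time_s: 8.33
ee_pos: [0.449, -0.3463, 0.1114]
eef_rot: [3.137, 0.006, -1.273]
force: [-0.8, 0.4, -1.1]
grip_width: 0.0707
```

```bash
python3 go.py .4513 -.3478 .024 -1.27; python3 -c "
from h import *
c=cam('scene');s=cam('top')
o=np.zeros((600,800,3),np.uint8);o[:300,:400]=cv2.resize(c['frame'][130:280,80:280],(400,300));o[300:600,:400]=cv2.resize(c['frame'][160:310,300:500],(400,300));o[:400,400:]=cv2.resize(s['frame'][120:320,320:520],(400,400))
o[400:,400:]=cv2.resize(s['frame'][120:220,80:280],(400,200))
cv2.imwrite('pics/s3.png',o)"
```

```text
[ 0.27 -0.22  8.73] [ 0.004  0.006 -0.003] n>= 2.096317049281092 F [-0.8  0.4 -1.1] w 0.07074729440975563 t 8.3333 pos [ 0.449  -0.3463  0.1114] [ 3.1373  0.0058 -1.2726]
```

View pics/s3.png

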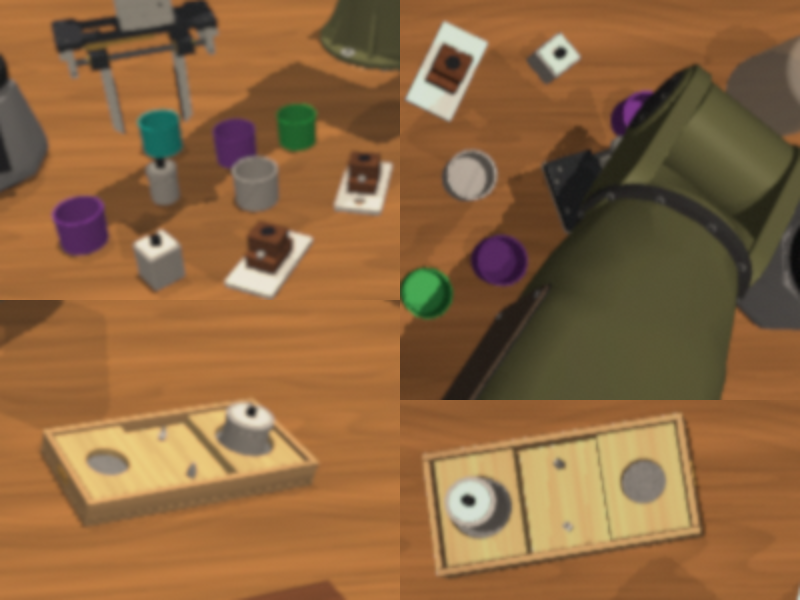

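The large canister stands in the wide nest. The jaws (115/185, 110) are above the small canister, whose knob is at (160,163) in the crop. The jar is clear, so I descend.

{"method": "play_rows", "body": {
  "steps": [
    [[0.27,-0.2,0,0.004,0.006,0,0.75],[0.27,-0.2,2.5,0.004,0.006,0,0.75],[0.27,-0.2,5,0.004,0.006,0,0.75],[0.27,-0.2,7.5,0.004,0.006,0,0.75],[0.27,-0.2,8.7,0.004,0.006,0,0.75],[0.27,-0.2,8.7,0.004,0.006,0,0.75],[0.27,-0.2,8.7,0.004,0.006,0,0.75],[0.27,-0.2,8.7,0.004,0.006,0,0.2],[0.27,-0.2,8.7,0.004,0.006,0,0.2],[0.27,-0.2,8.7,0.004,0.006,0,0.2],[0.27,-0.2,8.7,0.004,0.006,0,0.2],[0.27,-0.2,8.7,0.004,0.006,0,0.2],[0.27,-0.2,8.7,0.004,0.006,0,0.2],[0.27,-0.2,8.7,0.004,0.006,0,0.2]]
  ]
}}

```text
time_s: 9.6
ee_pos: [0.4533, -0.3491, 0.0295]
eef_rot: [-3.139, -0.005, -1.272]
force: [-0.4, 2.0, 3.1]
grip_width: 0.0366
```

```bash
python3 go.py .5844 .1297 .15 -1.27
```

```text
[-41.83 -26.66 -12.19] [-0.003 -0.005 -0.002] n>= 12.249014896842437 F [-0.4  2.   3.1] w 0.036554145428894166 t 9.6 pos [ 0.4533 -0.3491  0.0295] [-3.1387 -0.0051 -1.2717]
```

{"method": "play_rows", "body": {
  "steps": [
    [[0,0,-3,0,0,0,0.2],[0,0,-6,0,0,0,0.2],[0,0,-9,0,0,0,0.2],[-2,-1,-12,0,0,0,0.2],[-5,-3,-12,0,0,0,0.2],[-8,-5,-12,0,0,0,0.2],[-11,-7,-12,0,0,0,0.2],[-14,-9,-12,0,0,0,0.2],[-17,-11,-12,0,0,0,0.2],[-20,-13,-12,0,0,0,0.2],[-23,-15,-12,0,0,0,0.2],[-26,-17,-12,0,0,0,0.2],[-29,-19,-12,0,0,0,0.2],[-32,-21,-12,0,0,0,0.2],[-35,-23,-12,0,0,0,0.2],[-38,-25,-12,0,0,0,0.2],[-41,-26.3,-12,0,0,0,0.2],[-41.8,-26.7,-12,0,0,0,0.2],[-41.8,-26.7,-12,0,0,0,0.2],[-41.8,-26.7,-12,0,0,0,0.2]]
  ]
}}

```text
time_s: 11.27
ee_pos: [0.5846, 0.1291, 0.1478]
eef_rot: [-3.14, -0.005, -1.271]
force: [-0.3, 0.1, -2.0]
grip_width: 0.0365
```

```bash
python3 go.py .5844 .1297 .0485 -1.27
```

```text
[-0.11  0.02  9.93] [-0.002 -0.005 -0.001] n>= 2.380456814900845 F [-0.3  0.1 -2. ] w 0.036540657870223245 t 11.2667 pos [0.5846 0.1291 0.1478] [-3.1395 -0.0053 -1.2711]
```

{"method": "play_rows", "body": {
  "steps": [
    [[-0.1,0,2,0,0,0,0.2],[-0.1,0,4,0,0,0,0.2],[-0.1,0,6,0,0,0,0.2],[-0.1,0,8,0,0,0,0.2],[-0.1,0,9,0,0,0,0.2],[-0.1,0,9.6,0,0,0,0.2],[-0.1,0,10,0,0,0,0.2],[-0.1,0,10.1,0,0,0,0.2],[-0.1,0,10.1,0,0,0,0.2],[-0.1,0,10.1,0,0,0,0.2]]
  ]
}}

```text
time_s: 12.1
ee_pos: [0.585, 0.1295, 0.0476]
eef_rot: [-3.138, -0.005, -1.271]
force: [-0.1, -1.1, -0.8]
grip_width: 0.0366
```

```bash
python3 go.py .5844 .1297 .0475 -1.27
```

```text
[-0.03  0.06  0.01] [-0.003 -0.005 -0.001] n>= 0.015644878830687853 F [-0.1 -1.1 -0.8] w 0.03662855298666935 t 12.1 pos [0.585  0.1295 0.0476] [-3.1383 -0.0055 -1.2712]
```

Seated (TCP height matches and the load has come off). I'll release and rise.

{"method": "play_rows", "body": {
  "steps": [
    [[0,0,0.1,0,0,0,0.2],[0,0,0.1,0,0,0,0.2],[0,0,0.1,0,0,0,0.7],[0,0,0,0,0,0,0.7],[0,0,0,0,0,0,0.7],[0,0,0,0,0,0,0.7],[0,0,0,0,0,0,0.7],[0,0,-2,0,0,0,0.7],[0,0,-4,0,0,0,0.7],[0,0,-7,0,0,0,0.7],[0,0,-10,0,0,0,0.7],[0,0,-10,0,0,0,0.7]]
  ]
}}

```text
time_s: 13.1
ee_pos: [0.5867, 0.1304, 0.1536]
eef_rot: [-3.13, -0.007, -1.271]
force: [0.3, 0.1, 1.0]
grip_width: 0.0659
```

```bash
python3 go.py .457 -.085 .148 -1.831;python3 go.py .457 -.085 .024 -1.831
```

```text
[16.74 18.75  0.46] [-0.013 -0.003  0.56 ] n>= 6.029947685105745 F [0.3 0.1 1. ] w 0.0658935169517437 t 13.1 pos [0.5867 0.1304 0.1536] [-3.1299 -0.0067 -1.2711]
[16.66 18.9  12.85] [-0.013 -0.003  0.56 ] n>= 6.782614381433473 F [0.3 0.1 1. ] w 0.0658935169517437 t 13.1 pos [0.5867 0.1304 0.1536] [-3.1299 -0.0067 -1.2711]
```

{"method": "play_rows", "body": {
  "steps": [
    [[2,2,0,0,0,0.06,0.7],[4,4.5,0,0,0,0.13,0.7],[6,7,0,0,0,0.2,0.7],[8,9,0,0,0,0.27,0.7],[10,11,0,0,0,0.34,0.7],[12,13.5,0,0,0,0.41,0.7],[14,16,0,-0.013,0,0.48,0.7],[16,18,0,-0.013,0,0.54,0.7],[16.7,18.8,1,-0.013,0,0.56,0.7],[16.7,18.8,3,-0.013,0,0.56,0.7],[16.7,18.8,4,-0.013,0,0.56,0.7],[16.7,18.8,4,-0.013,0,0.56,0.7]]
  ]
}}

```text
time_s: 14.1
ee_pos: [0.456, -0.0842, 0.1101]
eef_rot: [3.139, -0.003, -1.83]
force: [0.1, -0.3, -0.4]
grip_width: 0.0656
```

```bash
python3 go.py .457 -.085 .024 -1.831
```

```text
[ 0.03 -0.15  8.61] [ 0.003 -0.003  0.001] n>= 2.065819246782377 F [ 0.1 -0.3 -0.4] w 0.06562347331955797 t 14.1 pos [ 0.456  -0.0842  0.1101] [ 3.1387e+00 -2.9000e-03 -1.8303e+00]
```

{"method": "play_rows", "body": {
  "steps": [
    [[0,-0.15,2,0.003,-0.003,0,0.7],[0,-0.15,4,0.003,-0.003,0,0.7],[0,-0.15,6,0.003,-0.003,0,0.7],[0,-0.15,8,0.003,-0.003,0,0.7],[0,-0.15,8.6,0.003,-0.003,0,0.7],[0,-0.15,8.6,0.003,-0.003,0,0.7],[0,-0.15,8.6,0.003,-0.003,0,0.7],[0,-0.15,8.6,0.003,-0.003,0,0.7],[0,-0.15,8.6,0.003,-0.003,0,0.7]]
  ]
}}

```text
time_s: 14.85
ee_pos: [0.4578, -0.0848, 0.0252]
eef_rot: [-3.14, 0.0, -1.83]
force: [0.5, 0.2, 0.1]
grip_width: 0.0657
```

```bash
python3 go.py .457 -.085 .026 -1.831
```

```text
[ 0.04  0.07 -0.08] [-0.002  0.     0.001] n>= 0.026647971606130774 F [0.5 0.2 0.1] w 0.06574476535653236 t 14.85 pos [ 0.4578 -0.0848  0.0252] [-3.1396e+00  1.0000e-04 -1.8300e+00]
```

Within 1 mm, so I close.

{"method": "play_rows", "body": {
  "steps": [
    [[0,0.07,0,0,0,0,0.7],[0,0.07,0,0,0,0,0.2],[0,0.07,0,0,0,0,0.2],[0,0.07,0,0,0,0,0.2],[0,0.07,0,0,0,0,0.2],[0,0.07,0,0,0,0,0.2],[0,0.07,0,0,0,0,0.2],[0,0.07,0,0,0,0,0.2]]
  ],
  "force": 30
}}

```text
time_s: 15.52
ee_pos: [0.4572, -0.0846, 0.0253]
eef_rot: [-3.139, 0.0, -1.83]
force: [-0.5, 1.6, 0.4]
grip_width: 0.0397
```

```bash
python3 go.py .57 .2242 .15 -1.422
```

```text
[-32.75  -3.02 -12.46] [-0.002 -0.    -0.408] n>= 8.432912014728101 F [-0.5  1.6  0.4] w 0.03970750230471382 t 15.5167 pos [ 0.4572 -0.0846  0.0253] [-3.1395e+00  1.0000e-04 -1.8300e+00]
```

{"method": "play_rows", "body": {
  "steps": [
    [[0,0,-3,0,0,0,0.2],[0,0,-6,0,0,0,0.2],[0,0,-9,0,0,0,0.2],[-1,-0.1,-12,0,0,-0.03,0.2],[-4,-0.4,-12.5,0,0,-0.06,0.2],[-7,-0.7,-12.5,0,0,-0.1,0.2],[-10,-1,-12.5,0,0,-0.14,0.2],[-13,-1.2,-12.5,0,0,-0.18,0.2],[-16,-1.5,-12.5,0,0,-0.22,0.2],[-19,-1.8,-12.5,0,0,-0.26,0.2],[-22,-2.1,-12.5,0,0,-0.3,0.2],[-25,-2.4,-12.5,0,0,-0.33,0.2],[-28,-2.6,-12.5,0,0,-0.36,0.2],[-31,-2.9,-12.5,0,0,-0.39,0.2],[-32.7,-3,-12.5,0,0,-0.408,0.2],[-32.7,-3,-12.5,0,0,-0.408,0.2],[-32.7,-3,-12.5,0,0,-0.408,0.2],[-32.7,-3,-12.5,0,0,-0.408,0.2]]
  ]
}}

```text
time_s: 17.02
ee_pos: [0.5694, 0.2232, 0.1499]
eef_rot: [-3.141, -0.001, -1.423]
force: [-0.3, 0.4, -2.5]
grip_width: 0.04
```

```bash
python3 go.py .57 .2242 .07 -1.422; python3 -c "
from h import *
c=cam('scene');s=cam('top')
o=np.zeros((600,800,3),np.uint8);o[:400,:400]=cv2.resize(c['frame'][130:290,310:470],(400,400));o[:400,400:]=cv2.resize(s['frame'][90:250,80:240],(400,400))
cv2.imwrite('pics/s4.png',o)"
```

```text
[-0.1  -0.07  7.99] [-0.001 -0.001 -0.001] n>= 1.9159671937044904 F [-0.3  0.4 -2.5] w 0.03997597210615789 t 17.0167 pos [0.5694 0.2232 0.1499] [-3.1407e+00 -1.0000e-03 -1.4226e+00]
```

View pics/s4.png

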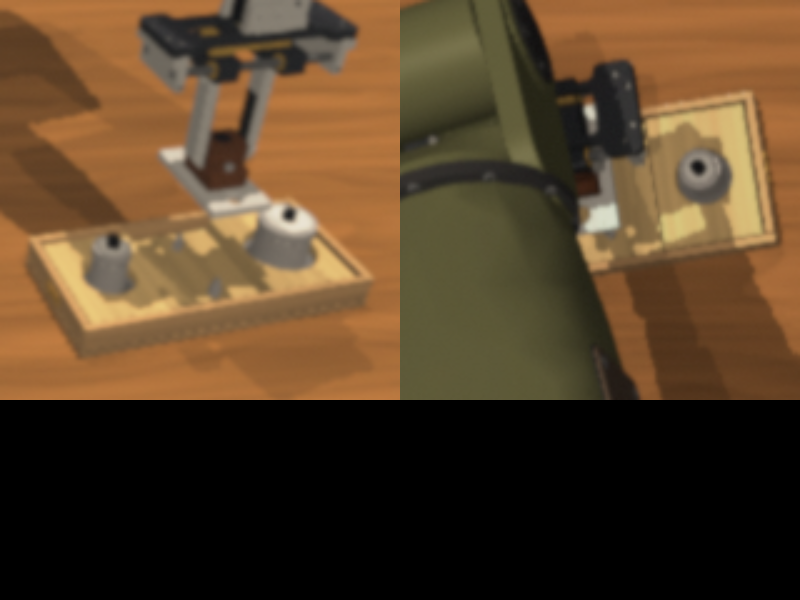

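Both canisters stand in their nests, and the clamp is held level over the pins, which are at (178,240) and (215,287). I'll lower it to about 7 mm above the pin noses and check.

{"method": "play_rows", "body": {
  "steps": [
    [[-0.1,-0.07,2,0,0,0,0.2],[-0.1,-0.07,4,0,0,0,0.2],[-0.1,-0.07,6,0,0,0,0.2],[-0.1,-0.07,7.5,0,0,0,0.2],[-0.1,-0.07,8,0,0,0,0.2],[-0.1,-0.07,8,0,0,0,0.2],[-0.1,-0.07,8,0,0,0,0.2],[-0.1,-0.07,8,0,0,0,0.2]]
  ]
}}

```text
time_s: 17.78
ee_pos: [0.5709, 0.2239, 0.0717]
eef_rot: [-3.138, -0.001, -1.424]
force: [0.2, -0.2, -1.8]
grip_width: 0.0399
```

```bash
python3 go.py .57 .2242 .0433 -1.422
python3 - <<'E'
from h import *
import pickle
c=cam('scene');s=cam('top');pickle.dump({'scene':c,'top':s},open('C1.pkl','wb'))
o=np.zeros((600,800,3),np.uint8);o[:]=cv2.resize(c['frame'][190:280,330:450],(800,600),interpolation=3)
o[300:,500:]=cv2.resize(s['frame'][130:200,130:200],(300,300),interpolation=3)
cv2.imwrite('pics/s5.png',o)
# expected plate corners & front hole at z .0525 top / .0445 bottom
p=np.array([.5700,.2242]);a=np.radians(8.5);X=np.array([np.cos(a),np.sin(a)]);Y=np.array([-X[1],X[0]])
for i,j in((.054,.03),(.054,-.03),(-.054,-.03),(-.054,.03),(.038,0),(-.038,0)):
    q=proj(c,(*(p+i*X+j*Y),.0527));print((i,j),q.round(1),((q-[330,190])*6.667).round(0),proj(s,(*(p+i*X+j*Y),.0527)).round(1))
E
```

```text
[-0.04  0.09  2.84] [-0.003 -0.001 -0.002] n>= 0.6819125137145976 F [ 0.2 -0.2 -1.8] w 0.0398672071809787 t 17.7833 pos [0.5709 0.2239 0.0717] [-3.1381e+00 -6.0000e-04 -1.4236e+00]
(0.054, 0.03) [412.4 238.1] [550. 321.] [142.1 144.1]
(0.054, -0.03) [389.9 241.9] [400. 346.] [168. 140.]
(-0.054, -0.03) [369.3 216.1] [262. 174.] [174.5 185.6]
(-0.054, 0.03) [390.2 212.9] [401. 153.] [148.3 189.8]
(0.038, 0) [397.9 235.9] [452. 306.] [156.  148.7]
(-0.038, 0) [382.8 218. ] [352. 187.] [160.5 180.9]
```

View pics/s5.png

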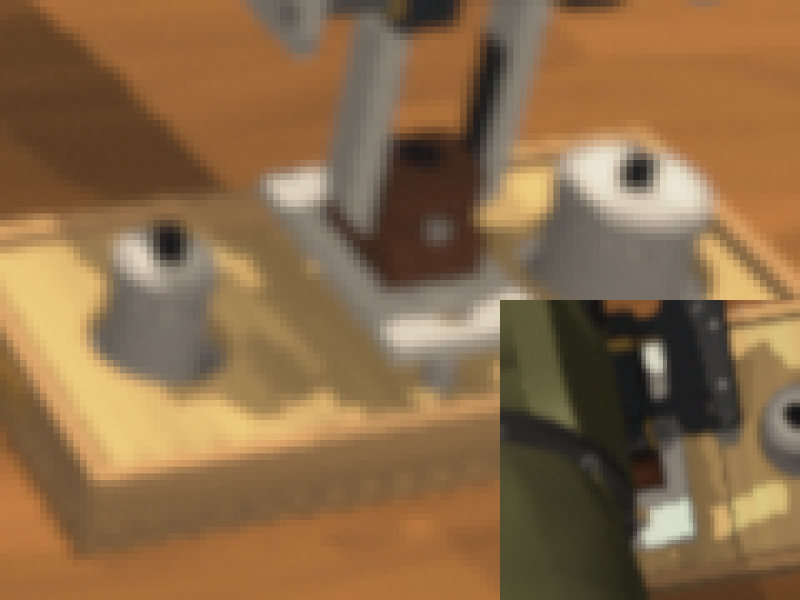

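The hole at crop (450,314) maps to pixel (397.1,236.7), against a prediction of (398,236.8) at mid-plate. The back-left corner also agrees. I'll correct about 1 mm and lower slowly.

{"method": "play_rows", "body": {
  "steps": [
    [[-0.04,0.12,0,0,0,0,0.2],[-0.04,0.12,0.3,0,0,0,0.2],[-0.04,0.12,0.6,0,0,0,0.2],[-0.04,0.12,0.9,0,0,0,0.2],[-0.04,0.12,1.2,0,0,0,0.2],[-0.04,0.12,1.4,0,0,0,0.2],[-0.04,0.12,1.4,0,0,0,0.2]]
  ]
}}

```text
time_s: 18.47
ee_pos: [0.5693, 0.2241, 0.0568]
eef_rot: [-3.139, -0.001, -1.423]
force: [-0.8, 0.4, -2.1]
grip_width: 0.0397
```

```bash
python3 go.py .57 .2242 .0433 -1.422
```

```text
[ 0.   -0.07  1.35] [-0.002 -0.001 -0.001] n>= 0.3245955429214743 F [-0.8  0.4 -2.1] w 0.03965304822493346 t 18.4667 pos [0.5693 0.2241 0.0568] [-3.1393e+00 -7.0000e-04 -1.4233e+00]
```

The plate is already 6 mm past the noses with no contact force, so I continue.

{"method": "play_rows", "body": {
  "steps": [
    [[0,-0.05,0.2,0,0,0,0.2],[0,-0.05,0.4,0,0,0,0.2],[0,-0.05,0.6,0,0,0,0.2],[0,-0.05,0.8,0,0,0,0.2],[0,-0.05,1.0,0,0,0,0.2],[0,-0.05,1.2,0,0,0,0.2],[0,-0.05,1.3,0,0,0,0.2],[0,-0.05,1.4,0,0,0,0.2],[0,-0.05,1.4,0,0,0,0.2],[0,-0.05,1.4,0,0,0,0.2]]
  ]
}}

```text
time_s: 19.3
ee_pos: [0.5699, 0.2242, 0.0433]
eef_rot: [-3.139, -0.001, -1.423]
force: [-3.2, -1.8, 5.4]
grip_width: 0.0398
```

```bash
python3 go.py .57 .2242 .0433 -1.422
```

```text
[ 0.   -0.01  0.01] [-0.003 -0.001 -0.001] n>= 0.002256818339458785 F [-3.2 -1.8  5.4] w 0.03979084431052113 t 19.3 pos [0.5699 0.2242 0.0433] [-3.1389e+00 -7.0000e-04 -1.4234e+00]
```

It is at the seated height with light contact. I'll open partly and rise.

{"method": "play_rows", "body": {
  "steps": [
    [[0,0,0,0,0,0,0.6],[0,0,0,0,0,0,0.6],[0,0,0,0,0,0,0.6],[0,0,0,0,0,0,0.6],[0,0,0,0,0,0,0.6],[0,0,-1.5,0,0,0,0.6],[0,0,-3,0,0,0,0.6],[0,0,-5,0,0,0,0.6],[0,0,-8,0,0,0,0.6],[0,0,-12,0,0,0,0.6],[0,3,-14,0,0,0,0.6],[0,6,-14,0,0,0,0.6],[2,8,-14,0,0,0,0.6],[5,8,-14,0,0,0,0.6],[8,8,-14,0,0,0,0.6],[11,8,-14,0,0,0,0.6],[14,8,-14,0,0,0,0.6],[18,8,-14,0,0,0,0.6],[20,8,-14,0,0,0,0.6],[20,8,-14,0,0,0,0.6]]
  ]
}}

```text
time_s: 20.97
ee_pos: [0.5201, 0.0113, 0.1833]
eef_rot: [-3.139, -0.001, -1.427]
force: [0.1, 0.8, 0.6]
grip_width: 0.0568
```

Run:
```python
from h import *
c=cam('scene');s=cam('top')
o=np.zeros((600,800,3),np.uint8)
o[:300,:400]=cv2.resize(c['frame'][180:285,315:455],(400,300),interpolation=3)
o[:300,400:]=cv2.resize(s['frame'][115:220,85:225],(400,300),interpolation=3)
o[300:,:400]=cv2.resize(c['frame'][150:300,80:280],(400,300),interpolation=3)
o[300:,400:]=cv2.resize(s['frame'][110:290,240:480],(400,300),interpolation=3)
cv2.imwrite('pics/s6.png',o); print(ctrl.get_obs()['time_s'],ctrl.get_obs()['ee_pos'])
```

```text
21.0667 [0.51976073 0.01427697 0.18321168]
```

View pics/s6.png

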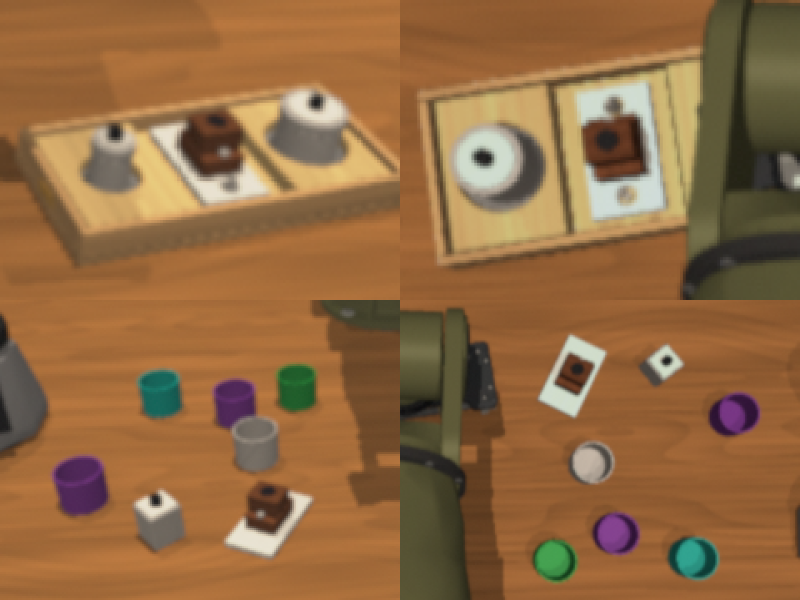

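All three are in place and the look-alikes are where they stood. I'll do a quick height check of the knob and dot, then hand in.

Run:
```python
from m import *
t,s=cam('top'),cam('scene')
d=lambda c:(cv2.cvtColor(c['frame'],cv2.COLOR_BGR2HSV)[...,2]<75).astype(np.uint8)
td,sd=d(t),d(s)
for n,p,q in(('large',(114,170),(425,216)),('clampdot',(158,163),(388,221))):
    a,_,_=blob(td,*p,6);b,_,_=blob(sd,*q,6);print(n,a,b,*tri(t,a,s,b))
ctrl.hand_in()
```

```text
large [113.68421053 169.63157895] [425.125 215.125] [0.55616992 0.31772215 0.07240895] 0.001226500607382343
clampdot [157.03773585 163.56603774] [390.38888889 221.77777778] [0.56962151 0.22258451 0.06771105] 0.0007287618260844516
the job is handed in; nothing more can be done
```

The kit is packed and the job is handed in at about 21 s of the 91 s allowed. I placed the large canister in the wide nest, then the small canister in the narrow nest, then the drilled clamp on the two pins.

**Last checks that agreed:**
- The large canister's knob measured about 20 mm higher than on the bench, where 18 mm is expected for a seated canister.
- The clamp's dot measured 68 mm high, matching the 68 mm expected with the plate flat. The clamp went down with about 5 N of contact force.
- The final pictures show all three pieces in place. The cup, square tin, plain clamp and coloured cups look unmoved.

**Weaker check:** the arm hid the small canister from the top camera, so I did not measure it after release. Its seating rests on the release height (within 0.1 mm of the height expected when seated) and the scene picture.

No check failed. The triangulated knob heights read 5–7 mm below the knob's true top both before and after, so I relied only on the change in height.

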